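Fit the splined knob to the stage drive and turn it to its index

ROBOT

A 6-joint arm with a two-finger parallel gripper is mounted at the origin on the work surface. World frame = base frame: x ahead of the robot, y to its left, z up, the work surface at z = 0. Lengths are in m, angles in rad, forces in N, time in s.
With the tool pointing down it reaches from about 0.275 to 0.825 m from the base axis. Payload 5.2 kg.
Tool frame: the origin (TCP) lies at the very end of the fingers, on their centre line; the grasp point (between the pads) lies arm.grip_depth behind it (arm.grip_depth is the distance from the TCP to the grasp point, in m); z points along the fingers, y is the direction in which the jaws open and shut (so a half turn about z gives the same grasp; the last joint's range is limited). The gripper opens to 93 mm and grips with 3 to 60 N. Pads are 15 mm wide; open, the fingers measure 128 mm over their backs; the gripper's body (75 mm by 188 mm) begins 65 mm behind the grasp point.
Start: joints at [-1.448, 0.259, 1.535, -0, 1.348, -0.203], TCP at [0.176, -0.521, 0.219] pointing down, gripper open.
Joint ranges: [-3.14, 3.14], [-0.91, 2.08], [0.19, 2.58], [-1.22, 4.36], [0.22, 2.71], [-3.12, 3.12]. Speed limits (rad/s): [2.57, 2.57, 3.14, 3.14, 3.14, 3.14].

INTERFACE

Orientations are given as a unit quaternion [w, x, y, z].
In Python, from cell import arm gives the robot as it stands. The module is installed in compiled form; this text tells all that it offers.
- The arm moves only by the tool step_arm, never from a script. Its argument "plan" is a list of rows, each a list of 5 numbers: the shift along the world's x, y, z in cm, then the turn about the world's z in rad, then the finger opening in cm, from 0 to 9.3. In form: [[tx, ty, tz, spin, claw], ...]. A call has 1 to 8 rows; each row shifts and turns the commanded pose from where the row before left it; what a row does not reach is not made up. A row lasts 1/10 s, in which the tool goes at most 50 mm and 8.59 degrees, less where a joint would pass 70% of its speed; a pose out of reach is approached as far as the arm can. A call is refused whole if a number of a shift passes 5 or a number of a turn 0.15, either way. A call with a gripper value outside its range is refused whole. The fingers move at their own pace and stop on an object; "force" is the grip in N (left out, the last holds). Time passes only in rows, so rows that do not move let the fingers close. It gives the time, the measured TCP pose, the force and the opening at its end, in the units of the state.
- arm.get_obs(): the state, without advancing time (a new reading comes with each control period).
- arm.camera(name): name is "scene" or "top" or "wrist"; returns a dict with "color" (384x512x3 uint8, red, green, blue), "range_z" (384x512 float32, m along the optical axis (not along the pixel's ray), 0 where there is no reading), "fx", "fy", "cx", "cy" (pixels), "D" ([k1, k2, p1, p2, k3] as OpenCV has them; the pictures are not rectified), "rvec" (rotation vector, rad) and "tvec" (3), from world to camera coordinates, as OpenCV has them. Camera axes: x right, y down, z forward; pixel columns grow to the right and rows downward; lengths in m; the calibration is good to about 2 mm. A picture is of the moment at which its call begins.
- arm.close_job(): hands the job in, once; it reports no verdict.
The state is a dict: "t": time; "q": joint angles; "joint_vel": joint speeds; "joint_torque": joint torques, N m; "eef_pos": TCP position; "tool_rot": TCP orientation; "force": force on the tool from outside, world axes, zero at the start; "torque": the same for the moment, N m; "width": finger opening in m.
Only numpy, scipy, OpenCV 4.12 (cv2) and the standard library are available. Lean on these libraries where they do the work, as an engineer would, in place of code of your own. Each camera call takes 0.05 s, during which the arm holds its last target. There are 200 camera calls.

TASK

Pick up the loose bar knob and push its splined bore onto the splined spindle of the stage drive, rocking it gently until the teeth mesh and it slides fully home on the collar. Only then turn the spindle with it until the knob's bar lines up with the two index ribs on the housing, and let go. Press lightly throughout (about 10 N is plenty, never more than 80 N, so ease it down) and do not push the other things on the table about.

Things in the scene. Friction and masses are not known exactly. Their poses are not given: they have to be found in the camera images.
- knob: Loose aluminium bar knob, 72 mm tall, 0.2 to 0.4 kg, standing on the table bore down. Origin: centre of its underside; z up the bore axis, x along its grip bar. Round hub 68 mm across (z 0 to 32 mm), disc 76 mm across (z 32 to 38 mm), grip bar on top.
- bar (a point): Point inside the knob's upright grip bar, 60 mm above the knob's underside, on its axis. The bar is 66 mm long along the knob's x, 14 mm thick along y, from z 38 (disc) to 72 mm; grasp it from above across its thickness.
- bore (a point): Centre of the bore's mouth, in the knob's underside. The bore is 32 mm deep, with 4 teeth 15 mm wide and 22 mm long from the underside up; tooth tip circle 38 mm across, root circle 55 mm. The teeth stand at 45, 135, 225 and 315 degrees from the knob's x: a gap lies under each end of the bar.
- drive: Stage drive fixed to the table: black square housing 120 x 120 x 40 mm, a round end cap 34 mm across sticking 35 mm out of its +x side. Origin: centre of its underside, z up. Central on top a round collar (66 mm across, 4 mm high) with the vertical steel spindle. The spindle stands at an unmeasured angle; it needs 0.18 N m to turn (hard pressing drags it), 75 degrees or more free each way.
- rib (a point): Top of one of two aluminium index ribs (12 mm long, 4 mm wide, 3 mm high) lying on the housing's top along its x, 51 mm either side of the spindle's axis, past the edge of the fitted knob's disc. The bar must end in line with them, either way round. At the start the bar fits at 10 to 80 degrees counter-clockwise (from above) of the ribs, plus any multiple of 90.
- seat (a point): Centre of the collar's top face on the spindle's axis, 44 mm above the table; axes as the housing's (do not turn with the spindle). The knob is fully home when its origin is here. With teeth resting on tooth ends its underside is still 20 mm higher. Meshed play: about 2 degrees either way and 1 mm sideways.
- nose (a point): Tip of the spindle, on its axis, 29 mm above the collar; axes as the housing's. Spindle: 4 square-ended teeth 15 mm wide, 20 mm high from the collar up, tip circle 52 mm across, root circle 36 mm; above them a smooth pilot nose 35 mm across, 9 mm tall, the upper 5 mm tapered to 26 mm across.
- post: Bystander: bare steel post, 13 mm across and 75 mm tall, on a round foot 36 mm across. Origin under its foot. Leave it.
- lens_mount: Bystander: small black upright lens ring 42 mm across on a short post with a round foot 36 mm across, 71 mm tall. Origin under its foot. Leave it.
- fork: Bystander: flat dark steel clamping fork, about 95 x 34 x 10 mm. Leave it.
- driver: Bystander: screwdriver with black handle, about 180 mm long, lying. Leave it.
- optics_box: Bystander: flat optics box 62 x 62 x 24 mm. Leave it.
- spacer: Bystander: plain smooth aluminium ring 42 mm across, 13 mm tall, no teeth. Leave it.
Not all that is in view belongs to the job. Of the things that look like the knob, the largest one is meant.

How it is judged:
By the outcome, as a careful person would: the job done as asked, in the order asked, and still so for the second after the job is handed in, with the robot touching nothing.
It also fails if it takes over 70 s, if anything falls off the work surface, if the arm or the gripper's body presses on something with over 40 N, if the wrist force passes 120 N, or if a joint passes its speed limit or range.

## Working session

There is one attempt and no reset: what is moved stays moved. The work goes in short steps, Python scripts to look and compute and a tool call to move; the robot and the scene stay as the last step left them, time stands still between calls to the robot, and variables do not carry over. Pictures are saved under pics/ and viewed, about 8 in all and at most 12, crops included, and the job is handed in when it is done.

Besides the shell and the picture viewer there is one more tool, called after ">>>" by a JSON object that holds its "method" and its "body". step_arm: Moves the arm, as the interface text tells. Its arguments: {"type":"object","properties":{"plan":{"type":"array"},"force":{"type":"number"}},"required":["plan"]}

```bash
mkdir -p pics; cat > h.py <<'E'
import numpy as np, cv2
from cell import arm
def snap(n,name=None):
    c=arm.camera(n)
    if name: cv2.imwrite('pics/'+name,c['color'][:,:,::-1])
    return c
def mats(c):
    K=np.array([[c['fx'],0,c['cx']],[0,c['fy'],c['cy']],[0,0,1.]])
    R=cv2.Rodrigues(np.array(c['rvec'],float))[0];return K,np.array(c['D'],float),R,np.array(c['tvec'],float).ravel()
def onplane(c,px,z):
    K,D,R,t=mats(c);u=cv2.undistortPoints(np.array(px,float).reshape(-1,1,2),K,D).reshape(-1,2)
    d=np.c_[u,np.ones(len(u))]@R;o=-R.T@t
    return o+d*((z-o[2])/d[:,2])[:,None]
def cloud(c):
    K,D,R,t=mats(c);h,w=c['range_z'].shape
    g=np.stack(np.meshgrid(np.arange(w),np.arange(h)),-1).reshape(-1,1,2).astype(float)
    u=cv2.undistortPoints(g,K,D).reshape(-1,2);Z=c['range_z'].reshape(-1,1)
    P=(np.c_[u,np.ones(len(u))]*Z-t)@R; P[Z[:,0]==0]=np.nan
    return P.reshape(h,w,3)
def proj(c,P):
    K,D,R,t=mats(c);return cv2.projectPoints(np.array(P,float).reshape(-1,3),R,t,K,D)[0].reshape(-1,2)
E
python3 - <<'E'
from h import *
a=snap('top','top1.png');b=snap('scene','scene1.png')
im=np.hstack([a['color'],b['color']])[:,:,::-1]
print(arm.grip_depth,arm.get_obs())
for c in(a,b):
    K,D,R,t=mats(c);print(-R.T@t,K[0,0],np.isfinite(cloud(c)[...,0]).mean())
cv2.imwrite('pics/top1b.png',cv2.resize(a['color'][:,:,::-1],(800,600)))
E
```

```text
0.0188 {'t': 0.1, 'q': array([-1.44780103e+00,  2.59287373e-01,  1.53591569e+00, -2.06585067e-05,
        1.34800631e+00, -2.02798518e-01]), 'joint_vel': array([ 0.00074046, -0.00316883, -0.00187588, -0.00189388,  0.00149641,
       -0.00100167]), 'joint_torque': array([ 1.92925130e-03, -4.38211942e+01, -2.84643245e+01,  7.19306781e-02,
        3.61955340e-02, -4.38504981e-05]), 'eef_pos': array([ 0.17599077, -0.52058883,  0.21791481]), 'tool_rot': array([-8.08119797e-04,  9.86760917e-01,  1.62179649e-01,  2.21822644e-05]), 'force': array([0.0744634 , 0.96589718, 0.10041059]), 'torque': array([-0.00422023, -0.02085659, -0.00846821]), 'width': 0.09323644645056128}
[ 0.42112023 -0.07845569  0.99478916] 380.172069826533 0.9960784912109375
[ 1.29656696 -0.01180002  0.53927284] 380.50952178866163 0.9959665934244791
```

View pics/top1b.png

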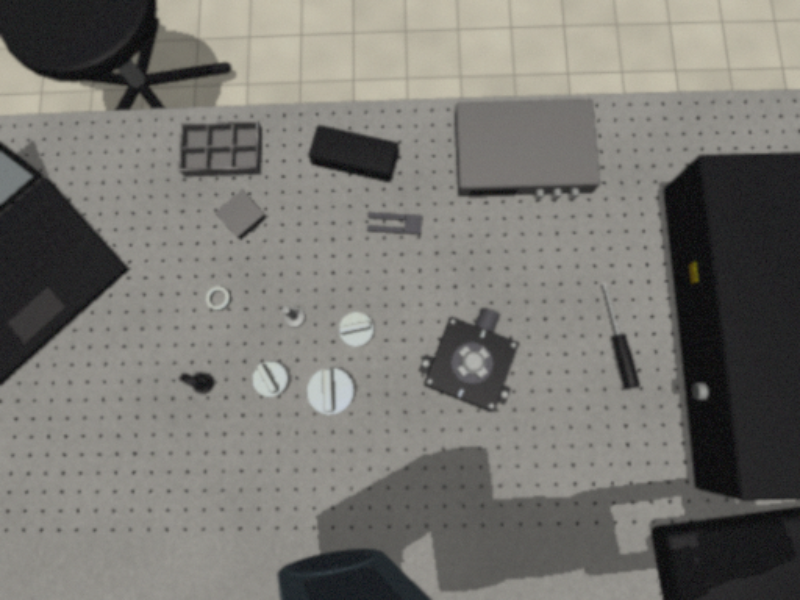

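View pics/scene1.png

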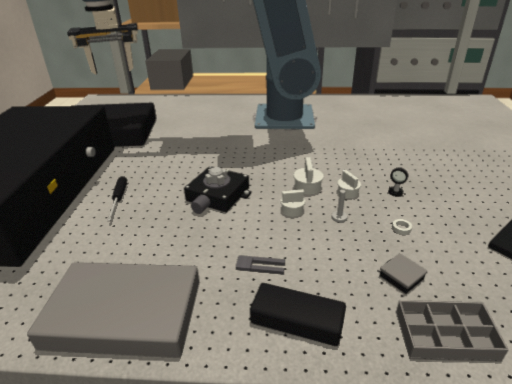

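The top view (800x600) shows the target knob, the largest, at about (330,391) with its bar near-vertical. The drive is at (472,361) with its end cap at (487,320) and ribs at (482,337) and (461,391). Two smaller decoy knobs are at (356,329) and (270,379). The scene view agrees.

```bash
python3 - <<'E'
from h import *
c=snap('top');P=cloud(c);s=1/1.5625
z=P[...,2];col=c['color'].astype(int)
# knob
p0=onplane(c,[[330*s,391*s]],.038)[0];print('k0',p0)
near=np.hypot(P[...,0]-p0[0],P[...,1]-p0[1])<.05
print(np.nanpercentile(z[near],[5,25,50,75,95,99]))
m=near&(z>.018)&(z<.052)|near&(z>.03)
(uv)=np.argwhere(m)[:,::-1].astype(np.float32)
(cx,r)=cv2.minEnclosingCircle(uv);print('disc',onplane(c,[cx],.038),r*.957/380)
b=near&(z>.056);ub=np.argwhere(b)[:,::-1].astype(np.float32);rc=cv2.minAreaRect(ub)
box=cv2.boxPoints(rc);W=onplane(c,box,.072);print('bar',len(ub),W.mean(0),W)
# drive
d0=onplane(c,[[472*s,361*s]],.05)[0];print('d0',d0)
nd=np.hypot(P[...,0]-d0[0],P[...,1]-d0[1])<.1
h=nd&(z>.03)&(z<.05)
print('housing',np.argwhere(h).shape,np.nanmedian(z[h]))
n=(nd&(z>.060)); un=np.argwhere(n)[:,::-1].astype(np.float32);print('nose',len(un),onplane(c,[un.mean(0)],.073),np.nanmax(z[nd]))
print('ribs',onplane(c,np.array([[482,337],[461,391]])*s,.043),'cap',onplane(c,[[487*s,320*s]],.037))
x0,y0=225,180
crop=c['color'][y0:y0+110,x0-50:x0+130,::-1]
crop=c['color'][190:275,180:345,::-1]
cv2.imwrite('pics/crop1.png',cv2.resize(crop,None,fx=4.8,fy=4.8,interpolation=cv2.INTER_CUBIC))
E
```

```text
k0 [0.46524018 0.05678649 0.038     ]
[-0.00243317  0.00030476  0.03638866  0.03938329  0.07169368  0.07370516]
disc [[0.46578181 0.05718669 0.038     ]] 0.038442458928258795
bar 179 [0.46574026 0.05599943 0.072     ] [[0.49812659 0.06542207 0.072     ]
 [0.498556   0.04995916 0.072     ]
 [0.43336414 0.04667701 0.072     ]
 [0.4329143  0.06193948 0.072     ]]
d0 [ 0.50697544 -0.17085867  0.05      ]
housing (2165, 2) 0.039931812234159335
nose 257 [[ 0.50382113 -0.16994851  0.073     ]] 0.07653060627187544
ribs [[ 0.54583306 -0.18926316  0.043     ]
 [ 0.46051599 -0.15212727  0.043     ]] cap [[ 0.57427988 -0.19937386  0.037     ]]
```

View pics/crop1.png

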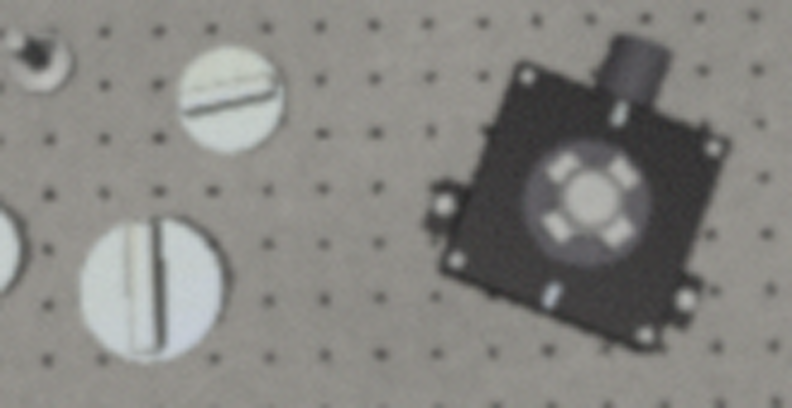

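The crop shows the four spindle teeth (light squares) at (564,166), (622,171), (616,233) and (556,227), and the ribs at (619,114) and (552,296). The knob's gaps lie under the bar, so the bar must line up with a spindle tooth.

```bash
python3 - <<'E'
from h import *
c=snap('top');f=lambda p,z:onplane(c,np.array(p,float)/4.8+[180-.4,190-.4],z)[:,:2]
r=f([[619,114],[552,296]],.043);print('rib c',r.mean(0),'len',np.linalg.norm(r[0]-r[1]))
d=r[0]-r[1];print('rib ang',np.degrees(np.arctan2(d[1],d[0])))
t=f([[564,166],[622,171],[616,233],[556,227]],.064);m=t.mean(0)
v=t-m;print('teeth c',m,np.degrees(np.arctan2(v[:,1],v[:,0])),np.linalg.norm(v,axis=1))
g=f([[592,198]],.073);print('nose',g)
# housing rect
P=cloud(c);z=P[...,2];col=c['color'].astype(int).sum(2)
msk=(np.hypot(P[...,0]-.503,P[...,1]+.17)<.084)&(z>.034)&(z<.085)
Q=P[msk][:,:2].astype(np.float32)
o=arm.get_obs();R=cv2.Rodrigues(np.zeros(3))[0]
from scipy.spatial.transform import Rotation as Ro
q=o['tool_rot'];Rt=Ro.from_quat([*q[1:],q[0]]).as_matrix();print(np.degrees(np.arctan2(Rt[1],Rt[0])),Rt.round(3))
E
```

```text
rib c [ 0.50487848 -0.17033781] len 0.10142137942894369
rib ang -22.487327568350235
teeth c [ 0.50555933 -0.17029196] [  35.42995282  -50.86563895 -144.04934697  127.99917595] [0.02113806 0.0221173  0.02156877 0.02228951]
nose [[ 0.50529601 -0.17068761]]
[ 18.6651038  -71.33488132  96.55031257] [[ 0.947  0.32  -0.   ]
 [ 0.32  -0.947  0.001]
 [ 0.    -0.001 -1.   ]]
```

>>> {"method": "step_arm", "body": {"plan": [[2,4.1,0,-0.02,5],[2,4.1,0,-0.02,5],[2,4.1,0,-0.02,5],[2,4.1,0,-0.02,5],[2,4.1,0,-0.02,5],[2,4.1,0,-0.02,5],[2,4.1,0,-0.02,5],[2,4.1,0,-0.02,5]], "force": 25}}

```text
t: 1.0
eef_pos: [0.3364, -0.1913, 0.2188]
tool_rot: [0.0, 0.997, 0.082, 0.0]
force: [0.9, 0.2, 0.5]
width: 0.0503
```

>>> {"method": "step_arm", "body": {"plan": [[2,4.1,0,-0.02,5],[2,4.1,0,-0.02,5],[2,4.1,0,-0.02,5],[2,4.1,0,-0.02,5],[2,4.1,0,-0.02,5],[2,4.1,-1,-0.02,5],[1,0.3,-2,0,5],[0,0,0,0,5]]}}

```text
t: 1.8
eef_pos: [0.4651, 0.0576, 0.1864]
tool_rot: [-0.0, 1.0, 0.025, -0.002]
force: [-1.3, -0.2, -0.4]
width: 0.0507
```

```bash
cat >> h.py <<'E'
def st():
    from scipy.spatial.transform import Rotation as Ro
    o=arm.get_obs();q=o['tool_rot'];R=Ro.from_quat([*q[1:],q[0]]).as_matrix()
    print('t',round(o['t'],2),'pos',o['eef_pos'].round(4),'yaw',round(np.degrees(np.arctan2(R[1,0],R[0,0])),2),'F',o['force'].round(1),'T',o['torque'].round(2),'w',round(o['width'],4),'q6',o['q'][5].round(2))
    return o
E
python3 - <<'E'
from h import *
st();c=snap('wrist');cv2.imwrite('pics/w1.png',c['color'][:,:,::-1])
P=cloud(c);z=P[...,2]
near=np.hypot(P[...,0]-.4657,P[...,1]-.0566)<.045
b=near&(z>.06)&(z<.08);ub=np.argwhere(b)[:,::-1].astype(np.float32);W=onplane(c,cv2.boxPoints(cv2.minAreaRect(ub)),.072);print(len(ub),W.mean(0),W)
d=near&(z>.03)&(z<.045);print(P[d][:,:2].min(0),P[d][:,:2].max(0))
E
```

```text
t 1.8 pos [0.4651 0.0576 0.1864] yaw 2.82 F [-1.3 -0.2 -0.4] T [-0.02  0.02 -0.02] w 0.0507 q6 1.41
800 [0.46754941 0.05999232 0.072     ] [[0.49987723 0.0681044  0.072     ]
 [0.5005254  0.05503225 0.072     ]
 [0.43524416 0.05146966 0.072     ]
 [0.43455084 0.06536297 0.072     ]]
[0.42951584 0.02277727] [0.50326614 0.09794291]
```

View pics/w1.png

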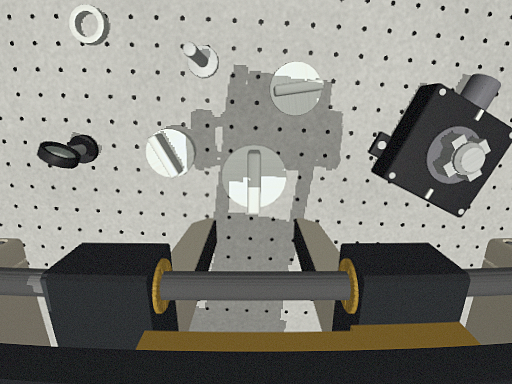

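The wrist view shows the bar at (254,180), centred between the fingers, and the drive on the right. I'm descending to grasp.

>>> {"method": "step_arm", "body": {"plan": [[0.1,0.1,-4,0,5],[0,0,-4,0,5],[0,0,-3,0,5],[0,0,-2,0,5],[0,0,-1.2,0,5],[0,0,0,0,5]]}}

```text
t: 2.45
eef_pos: [0.4658, 0.0557, 0.046]
tool_rot: [-0.0, 1.0, 0.022, -0.001]
force: [-0.0, -0.5, 0.8]
width: 0.0502
```

>>> {"method": "step_arm", "body": {"plan": [[0,0,0,0,1],[0,0,0,0,1],[0,0,0,0,1],[0,0,0,0,1],[0,0,0,0,1],[0,0,0,0,1],[0,0,0,0,1],[0,0,0,0,1]], "force": 40}}

```text
t: 3.25
eef_pos: [0.4673, 0.0572, 0.047]
tool_rot: [-0.0, 1.0, 0.023, 0.0]
force: [-1.5, 1.0, 5.1]
width: 0.0136
```

>>> {"method": "step_arm", "body": {"plan": [[0,0,1,0,1],[0,0,3,0,1],[0,0,4,0,1],[0,0,3,0,1],[0,0,0,0,1]]}}

```text
t: 3.75
eef_pos: [0.4698, 0.0565, 0.1608]
tool_rot: [0.001, 1.0, 0.023, 0.004]
force: [0.1, -0.4, -2.8]
width: 0.0138
```

>>> {"method": "step_arm", "body": {"plan": [[0.5,-2.8,0,-0.12,1],[0.5,-2.8,0,-0.12,1],[0.5,-2.8,0,-0.12,1],[0.5,-2.9,0,-0.12,1],[0.5,-2.9,0,-0.12,1],[0.5,-2.9,0,-0.12,1],[0.4,-2.9,0,-0.12,1],[0.4,-2.8,0,-0.13,1]]}}

```text
t: 4.55
eef_pos: [0.504, -0.1719, 0.1548]
tool_rot: [0.0, 0.894, -0.448, -0.002]
force: [0.7, 0.6, -3.7]
width: 0.0137
```

>>> {"method": "step_arm", "body": {"plan": [[0,0,0,0,1],[0,0,0,0,1],[0,0,0,0,1]]}}

```text
t: 4.85
eef_pos: [0.5041, -0.17, 0.1556]
tool_rot: [-0.0, 0.895, -0.445, -0.001]
force: [-0.4, 0.7, -3.3]
width: 0.0137
```

```bash
python3 - <<'E'
from h import *
st();c=snap('top');s=snap('scene');w=snap('wrist')
a=c['color'][180:270,245:365,::-1]; b=s['color'][120:215,160:280,::-1]
cv2.imwrite('pics/m2.png',np.vstack([np.hstack([cv2.resize(a,(400,300),interpolation=2),cv2.resize(b,(400,300),interpolation=2)]),np.hstack([cv2.resize(w['color'][:,:,::-1],(400,300)),np.zeros((300,400,3),np.uint8)])]))
st()
E
```

```text
t 4.85 pos [ 0.5041 -0.17    0.1556] yaw -52.87 F [-0.4  0.7 -3.3] T [ 0.13  0.02 -0.01] w 0.0137 q6 1.96
t 5.0 pos [ 0.5048 -0.17    0.1564] yaw -52.85 F [-0.3  0.1 -2.4] T [0.1  0.03 0.01] w 0.0138 q6 1.96
```

View pics/m2.png

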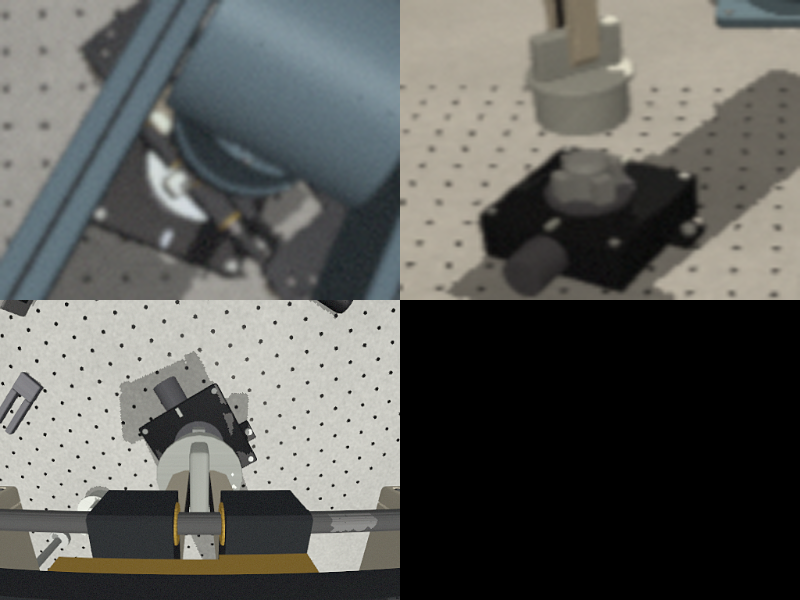

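Top right (scene view): the knob hangs upright above the spindle, slightly to the left. I'll fit circles to the hub and to the nose/collar in the scene point cloud to get their relative offset.

```bash
cat > rel.py <<'E'
from h import *
from scipy.optimize import least_squares
def fit(Q,r):
    f=lambda p:np.hypot(Q[:,0]-p[0],Q[:,1]-p[1])-r
    s=least_squares(f,[Q[:,0].mean()-.6*r,Q[:,1].mean()],loss='soft_l1',f_scale=.001);return s.x,np.sqrt(np.median(s.fun**2))
def run(zk):
    Ps=[cloud(snap('scene')) for _ in range(3)]
    P=np.concatenate([p.reshape(-1,3) for p in Ps])
    P=P[np.hypot(P[:,0]-.505,P[:,1]+.17)<.055]
    def band(a,b):return P[(P[:,2]>a)&(P[:,2]<b)]
    for n,a,b,r in(('hub',zk+.005,zk+.026,.034),('nose',.063,.068,.0175)):
        Q=band(a,b)
        if len(Q)>20: print(n,len(Q),*fit(Q,r))
if __name__=='__main__':
    o=st();run(o['eef_pos'][2]-.046)
    # lateral silhouette from the scene image
    c=snap('scene');P=cloud(c);z=P[...,2];n=np.hypot(P[...,0]-.505,P[...,1]+.17)<.06
    zk=o['eef_pos'][2]-.046
    for nm,a,b in(('hub',zk+.005,zk+.025),('nose',.062,.070)):
        m=n&(z>a)&(z<b)
        rows=[(np.where(m[r])[0].min()+np.where(m[r])[0].max())/2 for r in np.where(m.any(1))[0] if m[r].sum()>5]
        rr=[r for r in np.where(m.any(1))[0] if m[r].sum()>5]
        k=len(rr)//2;mid=(np.median(rows),np.median(rr))
        # plane at the x of the axis
        K,D,R,t=mats(c);u=cv2.undistortPoints(np.array([[mid]],float),K,D).ravel();d=R.T@np.array([*u,1]);oo=-R.T@t
        print(nm,'lateral y at x=.505:',oo[1]+d[1]*(.505-oo[0])/d[0],'z',oo[2]+d[2]*(.505-oo[0])/d[0],len(rr))
E
python3 rel.py
```

```text
t 5.0 pos [ 0.5048 -0.17    0.1564] yaw -52.85 F [-0.3  0.1 -2.4] T [0.1  0.03 0.01] w 0.0138 q6 1.96
hub 668 [ 0.50283783 -0.16827394] 0.0008565945405387235
nose 207 [ 0.50586825 -0.16924055] 0.003092182692887276
hub lateral y at x=.505: -0.16958791910985577 z 0.11129622181556725 10
nose lateral y at x=.505: -0.17012952364548228 z 0.05995170250077525 7
```

>>> {"method": "step_arm", "body": {"plan": [[0.2,-0.1,-1,0,1],[0,0,-1,0,1],[0,0,-0.8,0,1],[0,0,0,0,1],[0,0,0,0,1]]}}

```text
t: 5.7
eef_pos: [0.5068, -0.172, 0.1281]
tool_rot: [-0.0, 0.895, -0.446, -0.001]
force: [0.1, -0.5, -2.9]
width: 0.0135
```

```bash
python3 rel.py
```

```text
t 5.7 pos [ 0.5068 -0.172   0.1281] yaw -52.96 F [ 0.1 -0.5 -2.9] T [ 0.07 -0.06  0.05] w 0.0135 q6 1.96
hub 642 [ 0.50523352 -0.17063958] 0.0008578066884237995
nose 172 [ 0.50664129 -0.16927881] 0.0027316316049162564
hub lateral y at x=.505: -0.17208649548226732 z 0.0811161222658599 10
nose lateral y at x=.505: -0.17296153039634687 z 0.055607425351059225 4
```

>>> {"method": "step_arm", "body": {"plan": [[0,0,-0.5,0,1],[0,0,-0.3,0,1],[0,0,-0.2,0,1],[0,0,0,0,1]]}}

```text
t: 6.3
eef_pos: [0.5068, -0.1719, 0.1182]
tool_rot: [-0.0, 0.895, -0.446, -0.0]
force: [-0.6, 0.6, -3.0]
width: 0.0136
```

>>> {"method": "step_arm", "body": {"plan": [[0,0,-0.2,0,1],[0,0,-0.1,0,1],[0,0,-0.1,0,1],[0,0,0,0,1]]}}

```text
t: 6.7
eef_pos: [0.5069, -0.172, 0.1145]
tool_rot: [-0.0, 0.895, -0.446, -0.0]
force: [0.6, 0.1, -2.8]
width: 0.0139
```

```bash
python3 -c "
from h import *
st()"
```

```text
t 6.7 pos [ 0.5069 -0.172   0.1145] yaw -52.95 F [ 0.6  0.1 -2.8] T [ 0.1   0.01 -0.01] w 0.0139 q6 1.96
```

>>> {"method": "step_arm", "body": {"plan": [[0,0,-0.2,0,1],[0,0,-0.1,0,1],[0,0,-0.1,0,1],[0,0,0,0,1]]}}

```text
t: 7.1
eef_pos: [0.507, -0.1721, 0.1109]
tool_rot: [0.0, 0.895, -0.446, 0.0]
force: [-0.2, -0.4, 0.4]
width: 0.0136
```

>>> {"method": "step_arm", "body": {"plan": [[0,0,-0.1,0,1],[0,0,-0.1,0,1],[0,0,0,0,1]]}}

```text
t: 7.4
eef_pos: [0.5071, -0.1721, 0.1097]
tool_rot: [0.0, 0.895, -0.446, 0.0]
force: [-2.0, 1.9, -2.8]
width: 0.0137
```

```bash
python3 -c "
from h import *
st()"
```

```text
t 7.4 pos [ 0.5071 -0.1721  0.1097] yaw -52.95 F [-2.   1.9 -2.8] T [0.77 0.52 0.01] w 0.0137 q6 1.96
```

>>> {"method": "step_arm", "body": {"plan": [[-0.05,0.05,0,0,1],[0,0,-0.1,0,1],[0,0,-0.1,0,1],[0,0,0,0,1]]}}

```text
t: 7.8
eef_pos: [0.5064, -0.1714, 0.1061]
tool_rot: [-0.0, 0.895, -0.446, -0.0]
force: [0.1, -0.3, -2.6]
width: 0.014
```

```bash
python3 -c "
from h import *
st()"
```

```text
t 7.8 pos [ 0.5064 -0.1714  0.1061] yaw -52.95 F [ 0.1 -0.3 -2.6] T [0.27 0.04 0.04] w 0.014 q6 1.96
```

>>> {"method": "step_arm", "body": {"plan": [[0,0,-0.1,0,1],[0,0,-0.1,0,1],[0,0,-0.1,0,1],[0,0,0,0,1]]}}

```text
t: 8.2
eef_pos: [0.5064, -0.1714, 0.1034]
tool_rot: [-0.0, 0.895, -0.446, -0.0]
force: [-0.6, 1.1, -3.2]
width: 0.0139
```

```bash
python3 -c "
from h import *
st()"
```

```text
t 8.2 pos [ 0.5064 -0.1714  0.1034] yaw -52.95 F [-0.6  1.1 -3.2] T [ 0.33  0.12 -0.  ] w 0.0139 q6 1.96
```

>>> {"method": "step_arm", "body": {"plan": [[0,0,-0.1,0,1],[0,0,-0.1,0,1],[0,0,-0.1,0,1],[0,0,-0.1,0,1],[0,0,-0.1,0,1],[0,0,-0.1,0,1],[0,0,-0.1,0,1],[0,0,0,0,1]]}}

```text
t: 9.0
eef_pos: [0.5064, -0.1714, 0.0964]
tool_rot: [-0.0, 0.895, -0.446, -0.0]
force: [-0.4, 1.8, -2.6]
width: 0.0137
```

```bash
python3 -c "
from h import *
st()"
```

```text
t 9.0 pos [ 0.5064 -0.1714  0.0964] yaw -52.95 F [-0.4  1.8 -2.6] T [0.51 0.23 0.06] w 0.0137 q6 1.96
```

>>> {"method": "step_arm", "body": {"plan": [[0,0.02,-0.1,0,1],[0,0,-0.1,0,1],[0,0,-0.1,0,1],[0,0,-0.1,0,1],[0,0,-0.05,0,1],[0,0,0,0,1]]}}

```text
t: 9.6
eef_pos: [0.5065, -0.1713, 0.092]
tool_rot: [-0.0, 0.895, -0.446, -0.0]
force: [-0.6, 2.1, -2.6]
width: 0.0137
```

```bash
python3 -c "
from h import *
st()"
```

```text
t 9.6 pos [ 0.5065 -0.1713  0.092 ] yaw -52.95 F [-0.6  2.1 -2.6] T [0.52 0.31 0.03] w 0.0137 q6 1.96
```

>>> {"method": "step_arm", "body": {"plan": [[0,0.02,-0.05,0,1],[0,0,-0.05,0,1],[0,0,-0.05,0,1],[0,0,0,0,1]]}}

```text
t: 10.0
eef_pos: [0.5066, -0.1712, 0.0912]
tool_rot: [0.0, 0.895, -0.446, 0.0]
force: [-3.8, 2.9, 4.3]
width: 0.0136
```

>>> {"method": "step_arm", "body": {"plan": [[0,0,-0.05,0,1],[0,0,0,0,1]]}}

```text
t: 10.2
eef_pos: [0.5066, -0.1712, 0.0912]
tool_rot: [0.0, 0.895, -0.446, 0.0]
force: [-4.8, 4.0, 9.2]
width: 0.0144
```

>>> {"method": "step_arm", "body": {"plan": [[0,0,-0.05,0,1],[0,0,0,0,1]]}}

```text
t: 10.4
eef_pos: [0.5066, -0.1712, 0.0911]
tool_rot: [0.0, 0.895, -0.446, 0.0]
force: [-6.0, 4.0, 11.1]
width: 0.0137
```

>>> {"method": "step_arm", "body": {"plan": [[-0.04,0.03,0.06,0,1],[0,0,0,0,1]]}}

```text
t: 10.6
eef_pos: [0.5065, -0.1711, 0.0911]
tool_rot: [0.0, 0.895, -0.446, 0.001]
force: [-4.1, 3.8, 8.2]
width: 0.0138
```

```bash
python3 - <<'E'
from h import *
st();c=snap('scene');P=cloud(c);z=P[...,2];n=np.hypot(P[...,0]-.505,P[...,1]+.17)<.04
print(np.histogram(z[n],bins=np.arange(.03,.13,.004)))
b=c['color'][130:220,160:280,::-1];cv2.imwrite('pics/s3.png',cv2.resize(b,(800,600),interpolation=2))
E
```

```text
t 10.6 pos [ 0.5065 -0.1711  0.0911] yaw -52.95 F [-4.1  3.8  8.2] T [0.59 0.65 0.04] w 0.0138 q6 1.96
(array([  0,   0,  95,  36,  37,  40,  36,  41,  33,  38,  36,  14,  97,
       150,  30,  29,  27,  33,  34,  41,  42,  60,  23,  23]), array([0.03 , 0.034, 0.038, 0.042, 0.046, 0.05 , 0.054, 0.058, 0.062,
       0.066, 0.07 , 0.074, 0.078, 0.082, 0.086, 0.09 , 0.094, 0.098,
       0.102, 0.106, 0.11 , 0.114, 0.118, 0.122, 0.126]))
```

View pics/s3.png

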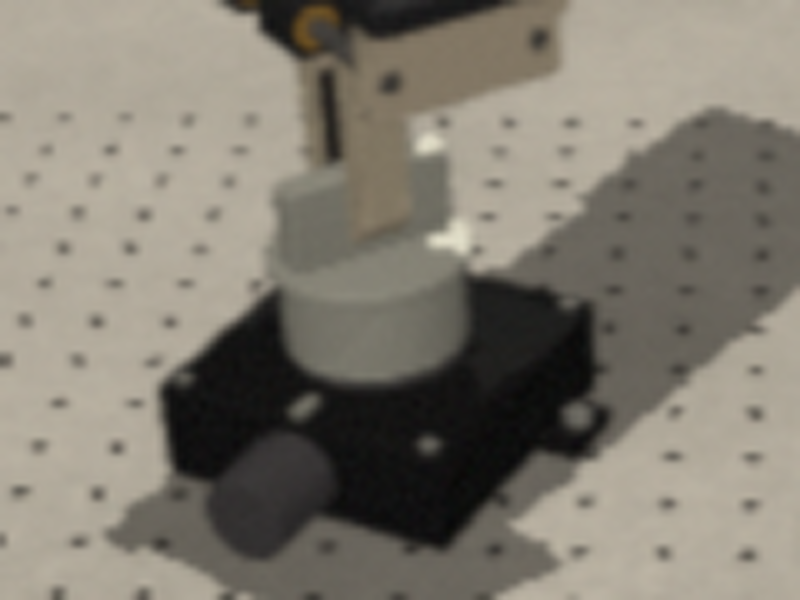

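The knob sits flush on the collar (hub bottom at (375,375)) and the disc-top height of about 0.082 m matches fully home. I'll turn it now.

>>> {"method": "step_arm", "body": {"plan": [[-0.02,0.02,0.05,0,1],[0,0,0,0.05,1],[0.01,0.01,0,0.08,1],[0.01,0.01,0,0.08,1],[0.01,0.02,0,0.08,1],[0,0,0,0,1]], "force": 55}}

```text
t: 11.25
eef_pos: [0.5064, -0.1704, 0.0911]
tool_rot: [-0.0, 0.95, -0.311, 0.0]
force: [-3.3, 2.9, 5.6]
width: 0.0136
```

```bash
python3 -c "
from h import *
st()"
```

```text
t 11.25 pos [ 0.5064 -0.1704  0.0911] yaw -36.24 F [-3.3  2.9  5.6] T [ 0.62  0.51 -0.07] w 0.0136 q6 1.67
```

>>> {"method": "step_arm", "body": {"plan": [[0,0.02,0,0.08,1],[0.01,0.01,0,0.08,1],[0,0.01,0,0.08,1],[0,0,0,0,1],[0,0,0,0,1]]}}

```text
t: 11.75
eef_pos: [0.5066, -0.1699, 0.0911]
tool_rot: [0.0, 0.981, -0.196, 0.0]
force: [-2.4, 1.9, 5.3]
width: 0.0137
```

```bash
python3 - <<'E'
from h import *
st();c=snap('wrist','w4.png');P=cloud(c);z=P[...,2]
cv2.imwrite('pics/w4.png',cv2.resize(c['color'][60:250,130:390,::-1],(780,570),interpolation=2))
E
```

```text
t 11.75 pos [ 0.5066 -0.1699  0.0911] yaw -22.6 F [-2.4  1.9  5.3] T [0.57 0.48 0.01] w 0.0137 q6 1.43
```

View pics/w4.png

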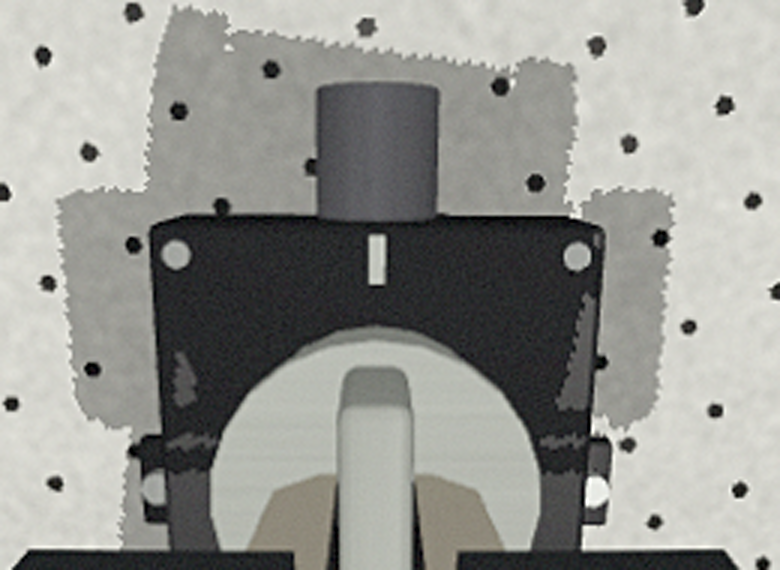

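The wrist view shows the bar (edges x≈338 and 412) pointing at the rib (377,260), with the corner screws at (176,255) and (577,256) level. Next I'll measure the angle.

```bash
python3 - <<'E'
from h import *
from scipy.spatial.transform import Rotation as Ro
c=snap('wrist');o=arm.get_obs()
g=cv2.GaussianBlur(c['color'],(3,3),0).astype(float).sum(2)
def ang(v): return np.degrees(np.arctan2(v[1],v[0]))
f=lambda p:np.array(p,float)/3+[130-.33,60-.33]
s=onplane(c,f([[176,255],[577,256]]),.040);v=s[1]-s[0];print('screws len',np.linalg.norm(v),'housing x ang',ang(v)+90)
b=s.mean(0)
# bar top edges by gradient per row in full-res rows
L=[];Rr=[]
for r in range(200,240):
    row=g[r];d=np.diff(row)
    l=int(f([[338,0]])[0,0]);k=int(f([[412,0]])[0,0])
    a=np.abs(d[l-4:l+5]);e=np.abs(d[k-4:k+5])
    L.append([l-4+(a*np.arange(9)).sum()/a.sum()+.5,r]);Rr.append([k-4+(e*np.arange(9)).sum()/e.sum()+.5,r])
L=onplane(c,L,.116);Rr=onplane(c,Rr,.116);M=(L+Rr)/2
for E in(L,Rr,M):
    print('bar ang',np.degrees(np.arctan(np.polyfit(E[:,0],E[:,1],1)[0])))
# rib centroid direction from rib pixels
x0,y0=f([[377,260]])[0].astype(int);sub=g[y0-11:y0+12,x0-6:x0+7];m=sub>sub.max()*.6
p=np.argwhere(m)[:,::-1]+[x0-6,y0-11];W=onplane(c,p,.043)
print('rib',len(p),W.mean(0),np.degrees(np.arctan(np.polyfit(W[:,0],W[:,1],1)[0])), 'axis->rib from bar mid',ang(W.mean(0)[:2]-M.mean(0)[:2]))
st()
E
```

```text
screws len 0.10384998306046712 housing x ang -22.7193077737615
bar ang -24.936073911286634
bar ang -19.709581141007092
bar ang -22.339999238821793
rib 91 [ 0.55230674 -0.1883333   0.043     ] -21.398050314420058 axis->rib from bar mid -23.311144149259956
t 11.85 pos [ 0.5066 -0.17    0.0911] yaw -22.6 F [-3.2  2.5  4.9] T [ 0.53  0.46 -0.02] w 0.0135 q6 1.43
```

Bar and housing agree to within about 0.5°. I'm relieving the residual force, releasing and lifting clear.

>>> {"method": "step_arm", "body": {"plan": [[-0.03,0.03,0.04,0,1],[0,0,0,0,1],[0,0,0,0,3.5],[0,0,0,0,3.5],[0,0,0,0,3.5],[0,0,0,0,3.5],[0,0,0,0,3.5]]}}

```text
t: 12.55
eef_pos: [0.5061, -0.1696, 0.0912]
tool_rot: [0.0, 0.981, -0.196, 0.0]
force: [0.1, -0.1, -0.0]
width: 0.0346
```

>>> {"method": "step_arm", "body": {"plan": [[0,0,1,0,3.5],[0,0,2,0,3.5],[0,0,3,0,3.5],[0,0,4,0,3.5],[0,0,4,0,3.5],[-3,0,2,0,3.5],[-3,0,0,0,3.5],[0,0,0,0,3.5]]}}

```text
t: 13.35
eef_pos: [0.4439, -0.1693, 0.253]
tool_rot: [0.001, 0.981, -0.196, 0.001]
force: [0.6, 0.3, 0.5]
width: 0.035
```

```bash
python3 - <<'E'
from h import *
st();c=snap('wrist');s=snap('scene')
P=cloud(c);z=P[...,2];n=np.hypot(P[...,0]-.505,P[...,1]+.17)<.045
b=n&(z>.104)&(z<.125);u=np.argwhere(b)[:,::-1].astype(np.float32);W=onplane(c,cv2.boxPoints(cv2.minAreaRect(u)),.116)
e=[W[1]-W[0],W[2]-W[1]];e=max(e,key=np.linalg.norm);print(len(u),W.mean(0),'bar ang',np.degrees(np.arctan(e[1]/e[0])),np.median(z[b]))
d=n&(z>.076)&(z<.09);print('disc z',np.median(z[d]),d.sum())
cv2.imwrite('pics/end.png',np.hstack([cv2.resize(c['color'][:,:,::-1],(400,300)),cv2.resize(s['color'][:,:,::-1],(400,300))]))
cv2.imwrite('pics/w_end.png',c['color'][:,:,::-1])
E
```

```text
t 13.35 pos [ 0.4439 -0.1693  0.253 ] yaw -22.63 F [0.6 0.3 0.5] T [ 0.05  0.   -0.01] w 0.035 q6 1.37
831 [ 0.50519952 -0.16809307  0.116     ] bar ang -23.40575315911793 0.11478910612479898
disc z 0.08115039552200141 2337
```

View pics/end.png

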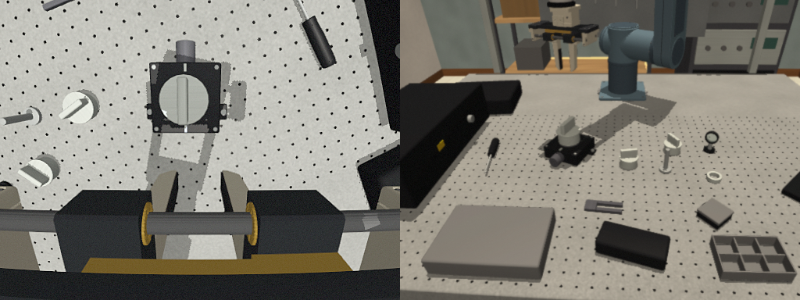

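The final view shows the knob home, its bar in line with both ribs ((185,70) and (184,127)), and the bystanders where they were. One last number: the rib line against the bar.

```bash
python3 - <<'E'
from h import *
c=snap('wrist');P=cloud(c);z=P[...,2];g=c['color'].astype(int).sum(2)
C=np.array([.505,-.169]);d=P[...,:2]-C;a=np.radians(-22.5);x=d@[np.cos(a),np.sin(a)];y=d@[-np.sin(a),np.cos(a)]
r=[]
for s in(1,-1):
    m=(abs(x*s-.051)<.01)&(abs(y)<.008)&(z>.03)&(z<.06);m&=g>.6*g[m].max();p=np.argwhere(m)[:,::-1];r.append(onplane(c,p,.043).mean(0));print(len(p),r[-1])
v=r[0]-r[1];print('rib line',np.degrees(np.arctan(v[1]/v[0])),np.linalg.norm(v))
b=(np.hypot(x,y)<.045)&(z>.107)&(z<.125);Q=P[b][:,:2];Q=Q-Q.mean(0);w=np.linalg.svd(Q,full_matrices=False)[2][0];print('bar PCA',np.degrees(np.arctan(w[1]/w[0])))
st()
E
```

```text
30 [ 0.55241668 -0.18826865  0.043     ]
35 [ 0.45619356 -0.14795793  0.043     ]
rib line -22.730253006699318 0.10432564928696858
bar PCA -22.711632470124368
t 13.5 pos [ 0.4465 -0.1697  0.2517] yaw -22.61 F [ 0.1 -0.4  0.3] T [ 0.09 -0.04  0.01] w 0.0354 q6 1.37
```

```bash
python3 -c "
from cell import arm
print(arm.close_job())"
```

```text
the job is handed in; nothing more can be done
None
```

The knob is fully home on the collar, its bar is in line with the two ribs, and the job is handed in at about 13.5 s.

I gripped the largest knob by its bar and eased it onto the spindle. It meshed at the angle I measured from the camera, with one 0.5 mm sideways correction, so it needed no rocking. It seated with about 11 N at the wrist. I then turned it about 30° counter-clockwise, let go and lifted clear.

Last checks:
- **Seating:** the disc top read 0.081 m and the bar top 0.115 m. Fully home should give 0.082 m and 0.116 m.
- **Alignment:** the bar lies at -22.7° and the rib line at -22.7°. A coarser rectangle fit gave the bar as -23.4°, which disagrees by 0.7°. The rib spacing read 104 mm against the true 102 mm.
- **Bystanders:** by eye in the final pictures they had not moved, and the gripper was touching nothing.

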